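# Find the firm tamp cushion and fit it

## Robot

A 6-joint arm with a two-finger parallel gripper is mounted at the origin on the work surface. World frame = base frame: x ahead of the robot, y to its left, z up, the work surface at z = 0. Lengths are in m, angles in rad, forces in N, time in s.
With the tool pointing down it reaches from about 0.325 to 1 m from the base axis. Payload 5.1 kg.
Tool frame: the origin (TCP) lies at the very end of the fingers, on their centre line; the grasp point (between the pads) lies 19 mm behind it; z points along the fingers, y is the line along which they close (so a half turn about z gives the same grasp; the last joint's range is limited). The gripper opens to 85 mm and grips with 20 to 120 N. Pads are 22 mm wide; open, the fingers measure 114 mm over their backs; the gripper's body (76 mm by 85 mm) begins 54 mm behind the grasp point. The pads swing forward as they close: fully open they stand 13 mm farther back than shut.
Start: joints at [1.232, 0.124, 1.65, -0, 1.367, -0.083], TCP at [0.164, 0.629, 0.211] pointing down, gripper open.
Joint ranges: [-2.61, 2.61], [-1.02, 2.33], [0.03, 2.71], [-1.35, 4.49], [0.32, 2.68], [-2.91, 2.91]. Speed limits (rad/s): [2.57, 2.57, 3.14, 3.14, 3.14, 3.14].

## Interface

Orientations are given as a 3x3 rotation matrix whose columns are the frame's x, y, z axes.
In Python, from station import bot, imaging, spotter gives the robot as it stands.
- The arm moves only by the tool apply_moves, never from a script. Its argument "targets" is text: rows parted by semicolons, each of 5 numbers parted by spaces: the shift along the tool's x, y, z in mm, then the turn about the tool's z in rad, then the opening, from 0 (shut) to 1 (fully open). A call has exactly 10 rows; each row shifts and turns the commanded pose from where the row before left it, along the tool's axes as they then stand; what a row does not reach is not made up. A row lasts 1/12 s, in which the tool goes at most 41.7 mm and 7.16 degrees, less where a joint would pass 70% of its speed; a pose out of reach is approached as far as the arm can. A call is refused whole if a number of a shift passes 41.7 or a number of a turn 0.125, either way. A call with a gripper value outside its range is refused whole. The fingers move at their own pace and stop on an object; "force" is the grip in N (left out, the last holds). Time passes only in rows, so rows that do not move let the fingers close, or fill a call up. It gives the time, the measured TCP pose, the force, the opening and the grip force at its end, in the units of the state.
- bot.get_obs(): the state, without advancing time (a new reading comes with each control period).
- imaging.get_image(name): name is "scene" or "top" or "wrist"; returns a dict with "frame" (420x560x3 uint8, red, green, blue), "fx", "fy", "cx", "cy" (pixels), "rvec" (rotation vector, rad) and "tvec" (3), from world to camera coordinates, as OpenCV has them; the wrist camera has in their place "mount" (4x4, takes a point from camera to tool coordinates, whose origin is the TCP and whose axes are the flange's). Camera axes: x right, y down, z forward; pixel columns grow to the right and rows downward; lengths in m; the calibration is good to about 2 mm. A picture is of the moment at which its call begins: read the wrist's pose just before it. There is no depth.
- bot.sign_off(): hands the job in; it is judged then, once.
Trained networks look in a picture, given as the dict that the camera call returned (one of the last four; its "shot" number tells which), for a name from the list of things; names that differ only in an ending like _2 or _b are one class to them, and where a whole thing is asked for, a point or a joint stands for the part that bears it (a point fixed in the world has none). Each returns a list of dicts, best first, with "p" (0 to 1); they miss things now and then, are a little off and sometimes report something else, mostly with a low value. They report only what shows in the picture. A call takes as long as a camera call. They do not tell look-alikes from the thing itself.
- spotter.outline_of(picture, label): "region" (420x560 bool, what is visible of it) and "extent" ([centre column, centre row, width, height] in pixels, round what is visible of it).
- spotter.place_of(picture, label): "position" ([column, row] in pixels: a listed point, or the origin of a listed thing).
The state is a dict: "t": time; "qpos": joint angles; "qvel": joint speeds; "joint_efforts": joint torques, N m; "tcp_pos": TCP position; "tcp_rot": TCP orientation; "contact_force": force on the tool from outside, world axes, zero at the start; "ft_torque": the same for the moment, N m; "width": opening from 0.0 (shut) to 1.0 (fully open); "grip_force": force on a finger pad.
Only numpy, scipy, OpenCV 4.12 (cv2) and the standard library are available. Lean on these libraries where they do the work, as an engineer would, in place of code of your own. Each camera call takes 0.05 s, during which the arm holds its last target. There are 200 camera calls.

## Task

Only one of the three spring cushions in the black rack is still firm; find it by squeezing the caps straight down about 6 mm where they stand (never more than 9 mm) and feeling how hard they push back. Then take the firm one out by its housing and fit it into the empty socket of the aluminium applicator head, upright, cap up and fully home, without forcing it. Leave the two worn cushions in their pockets and don't disturb the other things on the table.

Things in the scene. Friction and masses are not known exactly. Their poses are not given: they have to be found in the camera images.
- cushion_a_mid (a point): Centre (half-way up) of the housing of a spring cushion: upright grey cylinder 36 mm in diameter, 44 mm high, 0.11 to 0.18 kg, graspable round its sides, z up. It stands in a pocket of the rack, its foot 10 mm above the table; the housing's top is 22 mm above this point, the cap above that. The three look alike; which one is firm is not known beforehand.
- cushion_a_cap (a joint): How far the cap of cushion_a is squeezed down (m): 0 free, stop at 0.0125; springs back. Cap: black rubber disc 30 mm across, 6 mm thick, on a stem; its free top is 19 to 25 mm above the housing's top, differing from piece to piece. Squeezed 6 mm, a firm cushion pushes back with 11 to 13 N (1.9 N more per mm), a worn one with 2 to 8 N.
- cushion_b_mid (a point): Centre (half-way up) of the housing of a spring cushion: upright grey cylinder 36 mm in diameter, 44 mm high, 0.11 to 0.18 kg, graspable round its sides, z up. It stands in a pocket of the rack, its foot 10 mm above the table; the housing's top is 22 mm above this point, the cap above that. The three look alike; which one is firm is not known beforehand.
- cushion_b_cap (a joint): How far the cap of cushion_b is squeezed down (m): 0 free, stop at 0.0125; springs back. Cap: black rubber disc 30 mm across, 6 mm thick, on a stem; its free top is 19 to 25 mm above the housing's top, differing from piece to piece. Squeezed 6 mm, a firm cushion pushes back with 11 to 13 N (1.9 N more per mm), a worn one with 2 to 8 N.
- cushion_c_mid (a point): Centre (half-way up) of the housing of a spring cushion: upright grey cylinder 36 mm in diameter, 44 mm high, 0.11 to 0.18 kg, graspable round its sides, z up. It stands in a pocket of the rack, its foot 10 mm above the table; the housing's top is 22 mm above this point, the cap above that. The three look alike; which one is firm is not known beforehand.
- cushion_c_cap (a joint): How far the cap of cushion_c is squeezed down (m): 0 free, stop at 0.0125; springs back. Cap: black rubber disc 30 mm across, 6 mm thick, on a stem; its free top is 19 to 25 mm above the housing's top, differing from piece to piece. Squeezed 6 mm, a firm cushion pushes back with 11 to 13 N (1.9 N more per mm), a worn one with 2 to 8 N.
- rack: Fixed black rack, 70 x 230 x 24 mm high, origin under its centre; its long side is along its y axis. Three round pockets, 38.4 mm in diameter, 14 mm deep (floor 10 mm above the table), at y = -75, 0 and +75 mm. Each holds one cushion with 30 mm of the housing showing above the rack.
- socket: Fixed aluminium applicator head between two low steel rails (12 mm high), block 80 x 80 x 24 mm high, origin under its centre, with a blue cross bar 18 mm high 75 mm along its +x. In the block's middle the empty round socket.
- socket_floor (a point): Centre of the floor of the empty socket: round hole 38.4 mm in diameter, 14 mm deep with a 2 mm chamfer, floor 10 mm above the table, mouth 24 mm above the table, axis vertical.
- driver: Bystander, loose: screwdriver lying flat; origin at the underside's centre (screwdriver: lies along its x).
- label_roll: Bystander, loose: roll of labels standing on its flat end, 100 mm diameter, 50 mm high; origin at the underside's centre.
- collar: Bystander, loose: steel shaft collar lying flat, 40 mm diameter, 14 mm high; origin at the underside's centre.
- counter: Bystander, loose: small grey counter box, 50 x 65 x 45 mm high; origin at the underside's centre.
- roller: Bystander, loose: black spare roller with two end cradles, 190 mm long, 48 mm high; origin at the underside's centre.
- cleaner: Bystander, loose: white bottle, 56 mm diameter, 150 mm high; origin at the underside's centre.
- core: Bystander, loose: cardboard core standing upright, 26 mm diameter, 50 mm high; origin at the underside's centre.
There are look-alikes about, which are no part of the job. Several things have the shape of the socket; the one meant has the colours described above.

How it is judged:
On the way:
1. the firm cushion, standing in the rack, is squeezed 4.5 to 9 mm and held there a moment (value of joint cushion_b_cap between 0.0045 and 0.009 m and distance of cushion_b_mid from where it was at the start of the episode below 0.006 m), for 0.2 s.
At the end, for the whole second after the job is handed in: The firm cushion stands released in the socket, its axis within 3 mm of the socket's, its foot within 2.5 mm of the floor, within 3.4 degrees of upright, cap up and free; the two worn cushions are within 8 mm of where they stood (horizontal distance between cushion_b_mid and socket_floor below 0.003 m and z of cushion_b_mid in the frame of socket_floor below 0.0245 m and angle between cushion_b_mid's own z axis and vertical below 0.06 rad and value of joint cushion_b_cap below 0.0015 m and distance of each of cushion_a_mid, cushion_c_mid from where it was at the start of the episode below 0.008 m); the robot touches nothing.
It fails at once if a cap squeezed by more than 9 mm (value of joint any of cushion_a_cap, cushion_b_cap, cushion_c_cap above 0.0092 m).
It fails at once if the applicator head pushed with more than 25 N (contact force between socket and anything else above 25 N).
It fails at once if a bystander moved by more than 20 mm (distance of any of driver, label_roll, collar, counter, roller, cleaner, core from where it was at the start of the episode above 0.02 m).
It also fails if it takes over 67 s, if anything falls off the work surface, if the arm or the gripper's body presses on something with over 40 N, if the wrist force passes 120 N, or if a joint passes its speed limit or range.

## Working session

There is one attempt and no reset: what is moved stays moved. The work goes in short steps, Python scripts to look and compute and a tool call to move; the robot and the scene stay as the last step left them, time stands still between calls to the robot, and variables do not carry over. Pictures are saved under pics/ and viewed, at most 10 in all, crops included, and the job is handed in when it is done.

Besides the shell and the picture viewer there is one more tool, called after "Call:" as name(argument=value, ...) on one line, values as JSON. apply_moves: Moves the arm, as the interface text tells. Its arguments: {"type":"object","properties":{"targets":{"type":"string"},"force":{"type":"number"}},"required":["targets"]}

```bash
mkdir -p pics; cat > h.py <<'E'
import numpy as np, cv2
from station import bot, imaging, spotter
def ray(p,uv):
    R=cv2.Rodrigues(np.array(p["rvec"],float))[0]; t=np.array(p["tvec"],float).ravel()
    d=R.T@np.array([(uv[0]-p["cx"])/p["fx"],(uv[1]-p["cy"])/p["fy"],1]); return -R.T@t,d
def wray(p,uv,o):
    M=np.array(p["mount"]); R=np.array(o["tcp_rot"])
    d=M[:3,:3]@np.array([(uv[0]-p["cx"])/p["fx"],(uv[1]-p["cy"])/p["fy"],1])
    return np.array(o["tcp_pos"])+R@M[:3,3],R@d
def atz(r,z): o,d=r; return o+d*(z-o[2])/d[2]
def save(p,n,crop=None,s=1):
    f=p["frame"]
    if crop: f=f[crop[1]:crop[3],crop[0]:crop[2]]
    cv2.imwrite("pics/"+n,cv2.resize(f[:,:,::-1],None,fx=s,fy=s,interpolation=cv2.INTER_CUBIC))
E
python3 - <<'E'
from h import *
o=bot.get_obs(); print({k:np.round(v,3).tolist() for k,v in o.items()})
ims=[]
for n in ("top","scene"):
    p=imaging.get_image(n); ims.append(p["frame"])
    save(p,n+"0.png",s=1.42)
    for l,z in (("cushion_a_mid",.032),("rack",0),("socket",0),("socket_floor",.01)):
        for r in spotter.place_of(p,l)[:5]:
            print(n,l,round(r["p"],2),np.round(r["position"],1),np.round(atz(ray(p,r["position"]),z),4))
E
```

```text
{'t': 0.0, 'qpos': [1.232, 0.124, 1.652, -0.0, 1.368, -0.083], 'qvel': [-0.0, -0.001, -0.002, 0.001, -0.003, 0.001], 'joint_efforts': [-0.0, -42.361, -36.545, 0.0, 0.007, 0.0], 'tcp_pos': [0.164, 0.628, 0.21], 'tcp_rot': [[-0.967, 0.253, -0.001], [0.253, 0.967, -0.002], [0.0, -0.002, -1.0]], 'contact_force': [0.367, 0.181, 0.448], 'ft_torque': [0.015, -0.028, -0.015], 'grip_force': 0.0, 'width': 1.0}
top rack 0.89 [364.  186.6] [ 0.589  -0.1914  0.    ]
top socket 0.98 [257.9 206.3] [0.5379 0.0778 0.    ]
top socket 0.87 [380.7 309.3] [ 0.2804 -0.2318  0.    ]
top socket 0.74 [180.2 296. ] [0.3114 0.2717 0.    ]
top socket 0.72 [179.4 221.4] [0.4989 0.2763 0.    ]
top socket 0.72 [132.9 126.3] [0.7416 0.3988 0.    ]
top socket_floor 0.94 [257.4 206.5] [0.5369 0.0786 0.01  ]
top socket_floor 0.93 [132.1 126.4] [0.7393 0.3979 0.01  ]
top socket_floor 0.93 [379.3 308.2] [ 0.2845 -0.2264  0.01  ]
top socket_floor 0.91 [183.7 220.6] [0.5007 0.2636 0.01  ]
top socket_floor 0.76 [178.2 299. ] [0.3052 0.2747 0.01  ]
scene cushion_a_mid 0.55 [196.6 240.7] [ 0.5963 -0.1948  0.032 ]
scene rack 0.82 [198.2 247.6] [ 0.5886 -0.1981  0.    ]
scene rack 0.47 [254.  208.6] [ 0.3877 -0.1033  0.    ]
scene socket 0.97 [384.3 212.7] [ 0.32    0.2743 -0.    ]
scene socket 0.92 [375.7 252.4] [0.4973 0.2679 0.    ]
scene socket 0.92 [300.5 254. ] [0.5493 0.0764 0.    ]
scene socket 0.8 [423.2 335. ] [0.7409 0.3964 0.    ]
scene socket 0.62 [225.6 184.9] [ 0.2885 -0.2298  0.    ]
scene socket_floor 0.91 [385.  206.1] [0.301  0.2735 0.01  ]
scene socket_floor 0.68 [228.6 181.1] [ 0.2796 -0.2218  0.01  ]
scene socket_floor 0.66 [426.8 330.6] [0.7353 0.4022 0.01  ]
scene socket_floor 0.58 [303.2 247.4] [0.5331 0.08   0.01  ]
```

View pics/top0.png

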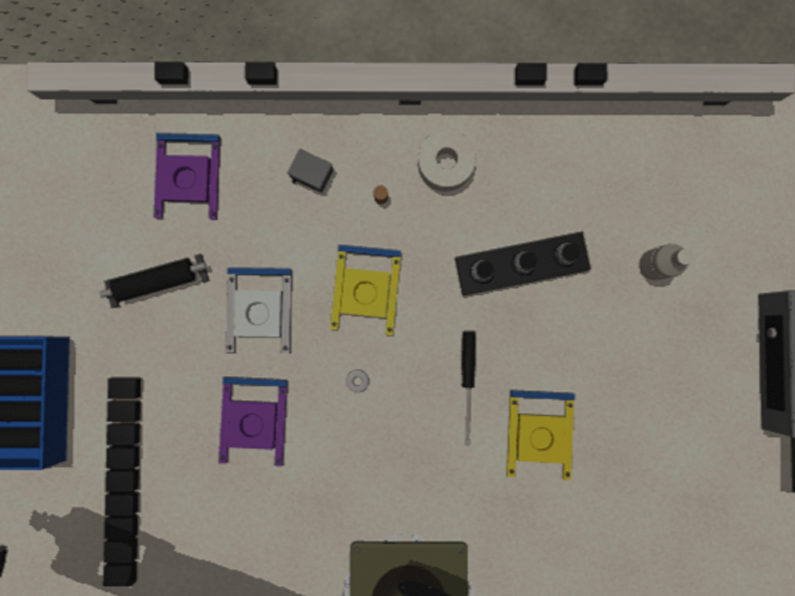

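View pics/scene0.png

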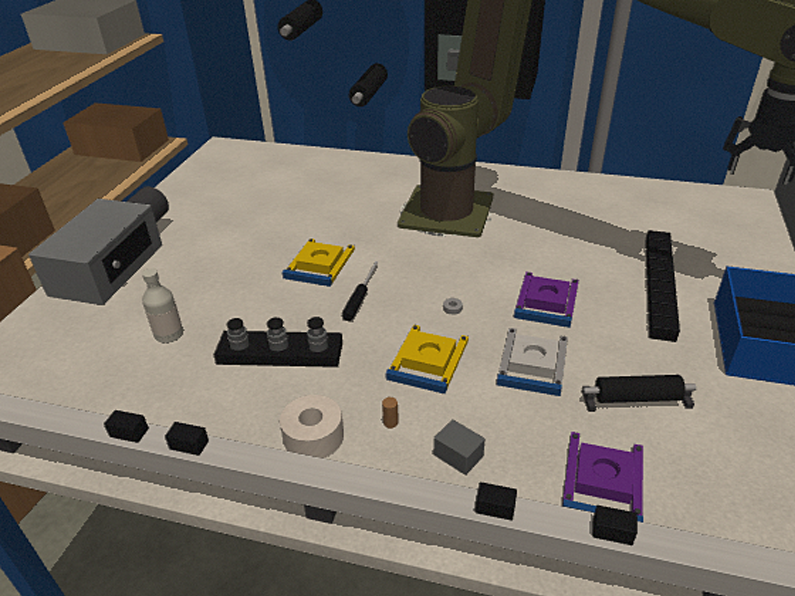

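The top view shows five socket-shaped heads, at original-pixel centres (top):
- purple (130,125)
- purple (177,299)
- yellow (257,206)
- yellow (381,308)
- aluminium (181,220)

Only (181,220) is aluminium with steel rails and a blue bar, at about (0.50, 0.265). The black rack is at (368,186), with its three caps at (340,189), (370,184) and (401,178).

```bash
cat >> h.py <<'E'
def plan(o,xyz,yaw=None):
    "shift in tool axes (mm) and turn (rad) to reach world xyz, tool y axis along world yaw (mod pi)"
    R=np.array(o["tcp_rot"]); s=R.T@(np.array(xyz)-np.array(o["tcp_pos"]))*1000
    out=[np.round(s,1).tolist()]
    if yaw is not None:
        y=R[:,1]; d=(yaw-np.arctan2(y[1],y[0])+np.pi/2)%np.pi-np.pi/2
        out.append(round(-d,3))   # tool z points down
    return out
E
python3 - <<'E'
from h import *
o=bot.get_obs()
p=imaging.get_image("top"); w=imaging.get_image("wrist"); print(np.round(w["mount"],3), w["fx"])
for l in ("rack","socket","cushion_a_mid"):
    for r in spotter.outline_of(p,l)[:6]:
        m=r["region"].astype(np.uint8); c=cv2.findContours(m,0,1)[0]; c=max(c,key=len)
        b=cv2.boxPoints(cv2.minAreaRect(c)); W=np.array([atz(ray(p,q),.024)[:2] for q in b])
        e=W[[1,2]]-W[[0,1]]; L=np.linalg.norm(e,axis=1); k=e[L.argmax()]
        print(l,round(r["p"],2),np.round(r["extent"],0),W.mean(0).round(3),L.round(3),"long yaw",round(np.degrees(np.arctan2(k[1],k[0])),1))
for uv in ((340,189),(370,184),(401,178)): print(atz(ray(p,uv),.076).round(3))
save(p,"crop1.png",(140,170,440,260),2.6)
print(plan(o,(.45,.22,.22)),plan(o,(.589,-.19,.22)))
E
```

```text
[[ 0.    -0.946 -0.324  0.083]
 [ 1.     0.    -0.     0.   ]
 [ 0.    -0.324  0.946 -0.163]
 [ 0.     0.     0.     1.   ]] 350.9449027054607
socket 0.76 [182. 218.  48.  62.] [0.508 0.264] [0.112 0.147] long yaw -179.3
socket 0.72 [178. 296.  48.  63.] [0.316 0.272] [0.151 0.113] long yaw -2.3
socket 0.68 [257. 204.  50.  64.] [0.544 0.078] [0.149 0.111] long yaw -5.2
socket 0.61 [134. 126.  50.  63.] [0.745 0.394] [0.154 0.118] long yaw -0.7
socket 0.55 [384. 307.  49.  63.] [ 0.294 -0.228] [0.149 0.114] long yaw -2.6
socket 0.46 [370. 185.  17.  16.] [ 0.592 -0.201] [0.043 0.035] long yaw -44.9
cushion_a_mid 0.52 [369. 185.  16.  17.] [ 0.592 -0.202] [0.043 0.037] long yaw -44.9
[ 0.576 -0.122  0.076]
[ 0.588 -0.194  0.076]
[ 0.603 -0.268  0.076]
[[-379.6, -323.3, -9.1]] [[-617.9, -684.8, -9.1]]
```

View pics/crop1.png

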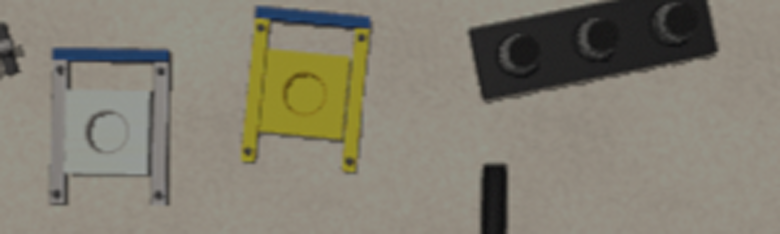

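The crop confirms it. The head at crop (107,132) is aluminium with a blue bar, the yellow one at (305,95) is a look-alike, and the rack with three black caps is on the right. I'll move over the aluminium head first, since it is on the way, and look with the wrist camera.

Call:
apply_moves(targets="-31 -26 0 0 1;-31 -26 0 0 1;-31 -26 0 0 1;-31 -26 0 0 1;-31 -26 0 0 1;-31 -26 0 0 1;-31 -26 0 0 1;-31 -26 0 0 1;-31 -26 0 0 1;-31 -26 0 0 1")

```text
t: 1.58
tcp_pos: [0.3994, 0.2972, 0.2113]
tcp_rot: [[-0.968, 0.253, 0.001], [0.253, 0.968, 0.001], [-0.001, 0.001, -1.0]]
contact_force: [1.0, 0.2, -0.7]
width: 1.001
grip_force: 0.0
```

```bash
cat >> h.py <<'E'
def look(l,z,n=4):
    bot_o=bot.get_obs(); p=imaging.get_image("wrist")
    for r in spotter.place_of(p,l)[:n]:
        print(l,round(r["p"],2),np.round(r["position"],1),atz(wray(p,r["position"],bot_o),z).round(4))
    return bot_o,p
def rim(p,o,uv,z,rad=.0192,lo=.8,hi=1.25):
    "circle of known radius near uv: rectify plane z at 0.25 mm/px, Hough"
    c=atz(wray(p,uv,o),z); M=np.array(p["mount"]); R=np.array(o["tcp_rot"])
    Rc=(R@M[:3,:3]).T; tc=-Rc@(np.array(o["tcp_pos"])+R@M[:3,3])
    g=(np.arange(240)-119.5)*.00025; X,Y=np.meshgrid(c[0]+g,c[1]+g)
    q=np.stack([X,Y,np.full_like(X,z)],-1)@Rc.T+tc
    u=(q[...,0]/q[...,2]*p["fx"]+p["cx"]).astype(np.float32); v=(q[...,1]/q[...,2]*p["fy"]+p["cy"]).astype(np.float32)
    im=cv2.GaussianBlur(cv2.remap(cv2.cvtColor(p["frame"],7),u,v,1),(0,0),2)
    h=cv2.HoughCircles(im,cv2.HOUGH_GRADIENT_ALT,1.5,20,param1=60,param2=.6,minRadius=int(rad*lo/.00025),maxRadius=int(rad*hi/.00025))
    return im,([] if h is None else [((c[0]+(a-119.5)*.00025).round(4),(c[1]+(b-119.5)*.00025).round(4),round(r*.00025,4)) for a,b,r in h[0][:4]])
E
python3 - <<'E'
from h import *
o,p=look("socket_floor",.01); print(o["t"],o["tcp_pos"])
save(p,"w1.png",s=1.42)
r=spotter.place_of(p,"socket_floor")
if r:
    im,h=rim(p,o,r[0]["position"],.024); print(h); cv2.imwrite("pics/r1.png",im)
print(plan(o,(.589,-.19,.22),np.radians(10.5)))
E
```

```text
socket_floor 0.83 [279.  267.8] [0.5054 0.2688 0.01  ]
socket_floor 0.65 [234.9  92.7] [0.3087 0.2756 0.01  ]
1.5833 [0.39939531 0.29715777 0.21132196]
[]
[[-306.6, -423.4, -8.8], np.float64(1.132)]
```

View pics/w1.png

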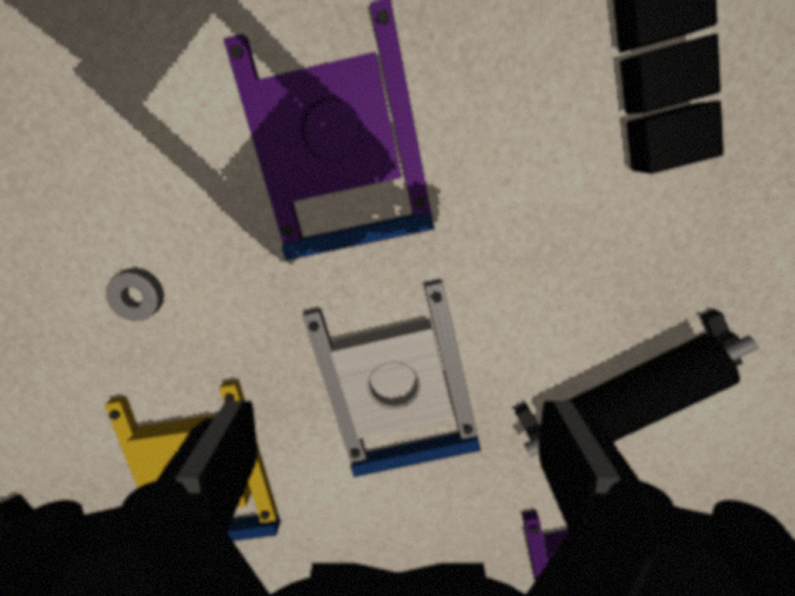

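The wrist view shows the aluminium head with its socket at (277,268), plus the purple and yellow look-alikes. Next I'll move to the rack.

Call:
apply_moves(targets="-23.5 -32.5 0 0 0;-23.5 -32.5 0 0 0;-23.5 -32.5 0 0 0;-23.5 -32.5 0 0 0;-23.5 -32.5 0 0 0;-23.5 -32.5 0 0 0;-23.5 -32.5 0 0 0;-23.5 -32.5 0 0 0;-23.5 -32.5 0 0 0;-23.5 -32.5 0 0 0")

```text
t: 2.57
tcp_pos: [0.5445, -0.0754, 0.2111]
tcp_rot: [[-0.968, 0.251, 0.001], [0.251, 0.968, 0.0], [-0.001, 0.001, -1.0]]
contact_force: [0.7, -0.1, -0.1]
width: -0.002
grip_force: 0.0
```

Call:
apply_moves(targets="-23.5 -32.5 0 0 0;0 0 0 0.125 0;0 0 0 0.125 0;0 0 0 0.125 0;0 0 0 0.125 0;0 0 0 0.125 0;0 0 0 0.125 0;0 0 0 0.125 0;0 0 0 0.125 0;0 0 0 0.125 0")

```text
t: 3.4
tcp_pos: [0.5587, -0.1107, 0.2109]
tcp_rot: [[-0.185, 0.983, 0.0], [0.983, 0.185, 0.0], [0.0, 0.0, -1.0]]
contact_force: [-0.2, -0.1, 0.4]
width: 0.004
grip_force: 0.0
```

```bash
python3 - <<'E'
from h import *
o,p=look("cushion_a_mid",.032,6); print(o["t"],np.round(o["tcp_pos"],4),np.round(o["tcp_rot"],3).tolist(),np.round(o["contact_force"],2))
save(p,"w2.png",s=1.42)
for r in spotter.outline_of(p,"rack")[:2]:print(r["p"],r["extent"])
for r in spotter.place_of(p,"rack")[:2]:print(r["p"],r["position"],atz(wray(p,r["position"],o),0).round(4))
E
```

```text
cushion_a_mid 0.65 [288.7 265.7] [ 0.5867 -0.2014  0.032 ]
cushion_a_mid 0.51 [481.9 167.6] [ 0.7531 -0.0605  0.032 ]
3.4 [ 0.5587 -0.1107  0.2109] [[-0.185, 0.983, 0.0], [0.983, 0.185, 0.0], [0.0, 0.0, -1.0]] [-0.23 -0.09  0.42]
0.71 [292.8, 233.4, 67.0, 162.4]
0.58 [102.5, 141.8, 204.9, 55.7]
0.7 [291.5, 198.1] [ 0.5776 -0.135   0.    ]
0.67 [290.9, 250.5] [ 0.5893 -0.1977  0.    ]
```

View pics/w2.png

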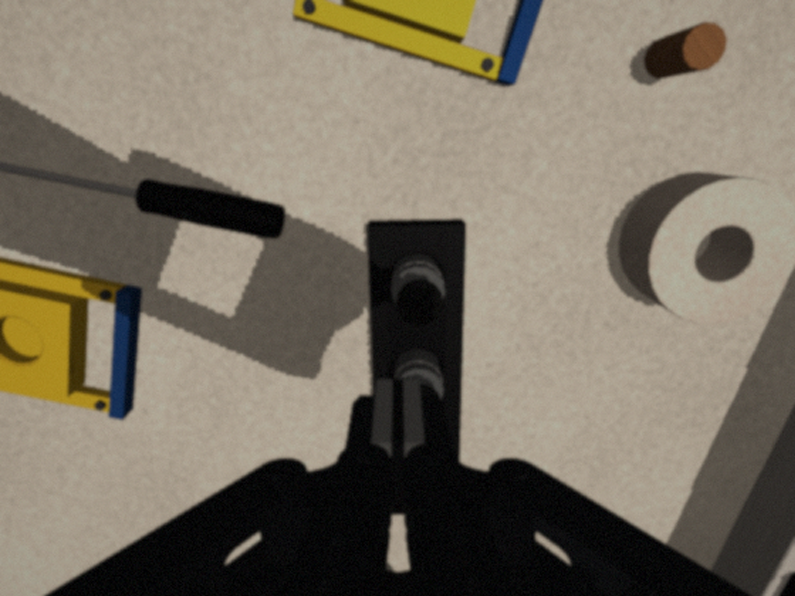

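The wrist view shows the first cushion's cap at about (294,211), the second partly behind the fingers at (295,263), and the rack axis running along the image.

```bash
cat >> h.py <<'E'
def patch(p,o,c,z,half=.03,s=.00025):
    M=np.array(p["mount"]); R=np.array(o["tcp_rot"]); Rc=(R@M[:3,:3]).T; tc=-Rc@(np.array(o["tcp_pos"])+R@M[:3,3])
    g=np.arange(-half,half,s); X,Y=np.meshgrid(g,g)
    P=np.array(c)[:2]+X[...,None]*R[:2,1]-Y[...,None]*R[:2,0]   # right = tool y, down = -tool x
    q=np.concatenate([P,np.full(P.shape[:2]+(1,),z)],-1)@Rc.T+tc
    return cv2.remap(p["frame"],(q[...,0]/q[...,2]*p["fx"]+p["cx"]).astype(np.float32),(q[...,1]/q[...,2]*p["fy"]+p["cy"]).astype(np.float32),1)
E
python3 - <<'E'
from h import *
o=bot.get_obs(); p=imaging.get_image("wrist")
for uv,z in (((258.5,156.3),.024),((327.5,156.3),.024),((294.4,210.6),.076),((294.4,196),.054)): print(uv,atz(wray(p,uv,o),z).round(4))
# rectified patch at the cap plane and the housing-top plane, contrast-stretched
c=atz(wray(p,(294.4,210.6),o),.076)
t=[patch(p,o,c,z) for z in (.076,.054)]
im=np.hstack(t); im=np.clip(im.astype(float)*2.5,0,255).astype(np.uint8)
for k in range(0,480,40): im[::,k]=(255,0,0) if k%240==120 else im[::,k]
im[120]=(255,0,0); im[:,120]=(255,0,0)
cv2.imwrite("pics/w3.png",cv2.resize(im[:,:,::-1],None,fx=1.6,fy=1.6))
E
```

```text
(258.5, 156.3) [ 0.5342 -0.0925  0.024 ]
(327.5, 156.3) [ 0.6018 -0.0792  0.024 ]
(294.4, 210.6) [ 0.5755 -0.1248  0.076 ]
(294.4, 196) [ 0.5749 -0.1176  0.054 ]
```

View pics/w3.png

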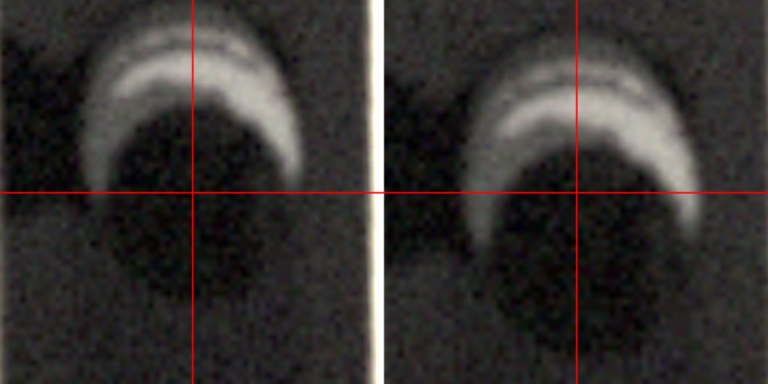

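Cushion 1 is at about (0.576,-0.125) and its rings are consistent with the rack end. That puts the middle one at about (0.589,-0.1985). I'll test the middle one first.

Call:
apply_moves(targets="-30.6 4.5 0 0 0;-30.6 4.5 0 0 0;-30.6 4.5 0 0 0;0 0 32 0 0;0 0 32 0 0;0 0 32 0 0;0 0 26 0 0;0 0 8 0 0;0 0 2 0 0;0 0 0 0 0")

```text
t: 4.48
tcp_pos: [0.5892, -0.1999, 0.0793]
tcp_rot: [[-0.19, 0.982, 0.0], [0.982, 0.19, -0.0], [-0.0, 0.0, -1.0]]
contact_force: [0.8, 0.3, 0.6]
width: 0.001
grip_force: 0.0
```

Call:
apply_moves(targets="0 0 1 0 0;0 0 1 0 0;0 0 1 0 0;0 0 1 0 0;0 0 1 0 0;0 0 0 0 0;0 0 0 0 0;0 0 0 0 0;0 0 0 0 0;0 0 0 0 0")

```text
t: 5.32
tcp_pos: [0.5888, -0.2, 0.0739]
tcp_rot: [[-0.189, 0.982, -0.0], [0.982, 0.189, 0.0], [0.0, -0.0, -1.0]]
contact_force: [0.6, 0.2, 0.3]
width: -0.004
grip_force: 0.0
```

Call:
apply_moves(targets="0 0 1 0 0;0 0 1 0 0;0 0 0 0 0;0 0 0 0 0;0 0 0 0 0;0 0 0 0 0;0 0 0 0 0;0 0 0 0 0;0 0 0 0 0;0 0 0 0 0")

```text
t: 6.15
tcp_pos: [0.5889, -0.2, 0.0719]
tcp_rot: [[-0.189, 0.982, 0.0], [0.982, 0.189, -0.0], [-0.0, 0.0, -1.0]]
contact_force: [-0.1, -0.6, 0.2]
width: 0.003
grip_force: 0.0
```

Call:
apply_moves(targets="0 0 1 0 0;0 0 1 0 0;0 0 0 0 0;0 0 0 0 0;0 0 0 0 0;0 0 0 0 0;0 0 0 0 0;0 0 0 0 0;0 0 0 0 0;0 0 0 0 0")

```text
t: 6.98
tcp_pos: [0.5889, -0.2, 0.0699]
tcp_rot: [[-0.189, 0.982, 0.0], [0.982, 0.189, -0.0], [-0.0, 0.0, -1.0]]
contact_force: [0.5, 0.4, -0.2]
width: -0.004
grip_force: 0.0
```

```bash
python3 - <<'E'
from h import *
o=bot.get_obs()
for k in range(2):
    p=imaging.get_image("scene"); q=bot.get_obs(); print(np.round(q["contact_force"],2))
save(p,"s1.png",(140,170,280,270),5.7)
E
```

```text
[-0.42  0.29 -0.55]
[ 0.07  0.3  -0.21]
```

View pics/s1.png

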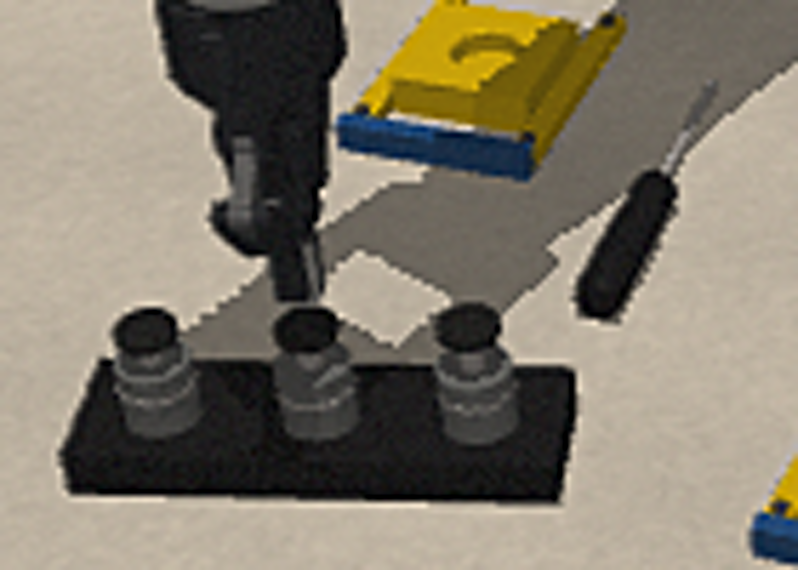

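The scene crop shows the shut fingers' tips at crop (295,298), just above the middle cap at (307,328). There is no contact yet, so I'll check against the projected TCP.

```bash
python3 - <<'E'
from h import *
o=bot.get_obs(); p=imaging.get_image("scene"); t=imaging.get_image("top")
f=lambda p,X: cv2.projectPoints(np.array([X],float),np.array(p["rvec"]),np.array(p["tvec"]),np.array([[p["fx"],0,p["cx"]],[0,p["fy"],p["cy"]],[0,0,1.]]),None)[0].ravel()
cr=lambda X:((f(p,X)-[140,170])*5.7).round(0)
print("tcp",cr(o["tcp_pos"]), "tip up 10", cr(np.array(o["tcp_pos"])+[0,0,.01]))
for c in ((.576,-.125),(.589,-.1985),(.6035,-.272)):
    print(c,"cap75",cr((*c,.075)),"rim54",cr((*c,.054)),"rack24",cr((*c,.024)))
print(cr((.5889,-.2,.0)))
# caps from crop, assume top z .075 with ellipse top-face centre
for u,v in ((307,322),(468,319),(146,326)): print(atz(ray(p,(u/5.7+140,v/5.7+170)),.073).round(4))
for u,v in ((65,455),(100,360),(575,370),(560,500)): print(atz(ray(p,(u/5.7+140,v/5.7+170)),.024 if v<490 else 0).round(4))
E
```

```text
tcp [307. 328.] tip up 10 [304. 311.]
(0.576, -0.125) cap75 [470. 326.] rim54 [475. 362.] rack24 [481. 411.]
(0.589, -0.1985) cap75 [309. 320.] rim54 [315. 356.] rack24 [324. 405.]
(0.6035, -0.272) cap75 [147. 317.] rim54 [156. 352.] rack24 [167. 401.]
[328. 442.]
[ 0.588 -0.2    0.073]
[ 0.569  -0.1287  0.073 ]
[ 0.6077 -0.2711  0.073 ]
[ 0.6494 -0.3012  0.024 ]
[ 0.5836 -0.3164  0.024 ]
[ 0.5381 -0.0916  0.024 ]
[ 0.6012 -0.0795 -0.    ]
```

```bash
python3 - <<'E'
from h import *
F=[];
for k in range(12):
    p=imaging.get_image("scene"); F.append(bot.get_obs()["contact_force"])
print(np.mean(F,0).round(2),np.std(F,0).round(2))
g=p["frame"].mean(2)
for r in range(205,236): print(r,int((r-170)*5.7),g[r,184:204].astype(int))
E
```

```text
[-0.24  0.06  0.  ] [0.35 0.49 0.46]
205 199 [ 44  40  61  85  76  36  25  29  28  30  22  10  84 177 174 177 179 184
 185 101]
206 205 [ 41  35  46  17  37  25  34  23  29  32  18  12  87 179 177 179 183 188
 103  92]
207 210 [ 54  48  46  38  20  26  30  27  22  20  22   0 140 183 183 185 106  91
  96 100]
208 216 [ 46  42  43  27  26  28  20  29  28  24  16   1 191 188 190 104  91 100
 103 102]
209 222 [ 27  29  36  14  21  19  27  20  12  27  12 136 200 107  90  93  98 101
 102 101]
210 228 [ 28  24  22  22  24  26  26  24  22  22  18  78  98  95  96  97  97 100
  98 101]
211 233 [ 42  32  24  24  21  26  23  23  23  20  25  26  99 101  98 101  98 101
 103 102]
212 239 [ 23  22  27  17  28  26  15  29  32  38  51  26 103 105  99 100 102 101
 101 100]
213 245 [ 13  19  22  31  20  18  23  24  22  76  85  35  78 104 101 100 101  95
  92  92]
214 250 [  1  22  18  18  26  21  26  23   9  74  88  42  78 106 100  98  91  88
 183 193]
215 256 [146 202 163  59  22  25  25  16  17  48  90  38  79 106  99  92  86 179
 180 183]
216 262 [188 197 153  61  20  26  32  25  23  52  94  60  54  
[... 1036 characters left out ...]
0 [100 105 106  87  29   6  18  28  21  20  13  20  19  22   5  82 103 100
  96  86]
229 336 [102 105 104 112  42  10   9  23  22  19  19  21  30  22   9 111 111  99
 100  99]
230 342 [103 102 106 110  70  27  12  21  22  22  17  10  23  16  40  46  90 102
  99 101]
231 347 [108 107 104 107 119  62  20  24  13  22  12  14  39  59  58  53  46  86
 101 101]
232 353 [113 114 115 116  88  61  53  46  74  74  74  89  71  54  53  52  51  71
 105 105]
233 359 [34 30 58 62 52 55 55 50 78 93 91 86 72 58 51 50 50 91 88 86]
234 364 [ 19  14  11   9  54  57  55  53  57  78  93  70  60  47  94 102  94  45
  18   8]
235 370 [ 19  20  11   7  60  56  53  54  54  50  53  50  46  99 101 102  72  50
  18  20]
```

The pixels show table-coloured background between tips and cap, so the shut tips end roughly 15 mm behind the nominal TCP. I'll keep descending carefully by force. Dropping 5 mm is safe, because the visible gap means no squeeze yet.

Call:
apply_moves(targets="0 0 1 0 0;0 0 1 0 0;0 0 1 0 0;0 0 1 0 0;0 0 1 0 0;0 0 0 0 0;0 0 0 0 0;0 0 0 0 0;0 0 0 0 0;0 0 0 0 0")

```text
t: 8.62
tcp_pos: [0.5889, -0.2, 0.065]
tcp_rot: [[-0.189, 0.982, 0.0], [0.982, 0.189, -0.0], [-0.0, 0.0, -1.0]]
contact_force: [0.2, -0.2, -0.2]
width: -0.0
grip_force: 0.0
```

```bash
cat > f.py <<'E'
from h import *
F=[]
for k in range(6):
    p=imaging.get_image("scene"); o=bot.get_obs(); F.append(o["contact_force"])
print(o["tcp_pos"].round(4) if hasattr(o["tcp_pos"],"round") else o["tcp_pos"],np.mean(F,0).round(2))
g=p["frame"].mean(2); print("col191 rows215-232",g[215:233,191].astype(int))
E
python3 f.py
```

```text
[ 0.5889 -0.2     0.065 ] [ 0.3  -0.04  0.24]
col191 rows215-232 [23 19 32 20 33 29 24 28 28 41 39 21 17 21 25 21 12 49]
```

Call:
apply_moves(targets="0 0 1 0 0;0 0 1 0 0;0 0 1 0 0;0 0 0 0 0;0 0 0 0 0;0 0 0 0 0;0 0 0 0 0;0 0 0 0 0;0 0 0 0 0;0 0 0 0 0")

```text
t: 9.75
tcp_pos: [0.5889, -0.2, 0.062]
tcp_rot: [[-0.189, 0.982, 0.0], [0.982, 0.189, -0.0], [-0.0, 0.0, -1.0]]
contact_force: [-0.5, -0.9, -0.5]
width: 0.002
grip_force: 0.0
```

```bash
python3 f.py
```

```text
[ 0.5888 -0.2     0.0619] [-0.54  0.5   0.01]
col191 rows215-232 [26 27 21 26 33 25 23 27 29 25 66 43 16 26 16 12 16 48]
```

Call:
apply_moves(targets="0 0 1 0 0;0 0 1 0 0;0 0 0 0 0;0 0 0 0 0;0 0 0 0 0;0 0 0 0 0;0 0 0 0 0;0 0 0 0 0;0 0 0 0 0;0 0 0 0 0")

```text
t: 10.88
tcp_pos: [0.5888, -0.2, 0.06]
tcp_rot: [[-0.189, 0.982, 0.0], [0.982, 0.189, -0.0], [-0.0, 0.0, -1.0]]
contact_force: [-0.9, 0.2, 0.4]
width: -0.004
grip_force: 0.0
```

```bash
python3 f.py
```

```text
[ 0.5888 -0.2     0.0599] [-0.13  0.1   0.23]
col191 rows215-232 [23 23 30 29 19 24 28 27 24 26 18 64 11 23 23 18 17 45]
```

Call:
apply_moves(targets="0 0 1 0 0;0 0 1 0 0;0 0 0 0 0;0 0 0 0 0;0 0 0 0 0;0 0 0 0 0;0 0 0 0 0;0 0 0 0 0;0 0 0 0 0;0 0 0 0 0")

```text
t: 12.02
tcp_pos: [0.5889, -0.2, 0.058]
tcp_rot: [[-0.189, 0.982, 0.0], [0.982, 0.189, -0.0], [-0.0, 0.0, -1.0]]
contact_force: [-0.4, -0.8, 0.9]
width: 0.001
grip_force: 0.0
```

```bash
python3 f.py
```

```text
[ 0.5888 -0.2     0.0579] [-0.18  0.26  0.27]
col191 rows215-232 [23 25 19 24 26 22 31 24 25 30 21 41 61 15 21 20 16 44]
```

Call:
apply_moves(targets="0 0 1 0 0;0 0 1 0 0;0 0 0 0 0;0 0 0 0 0;0 0 0 0 0;0 0 0 0 0;0 0 0 0 0;0 0 0 0 0;0 0 0 0 0;0 0 0 0 0")

```text
t: 13.15
tcp_pos: [0.5889, -0.2, 0.0559]
tcp_rot: [[-0.189, 0.982, 0.0], [0.982, 0.189, 0.0], [-0.0, 0.0, -1.0]]
contact_force: [0.3, 0.9, -0.6]
width: -0.001
grip_force: 0.0
```

```bash
python3 f.py
```

```text
[ 0.5888 -0.2     0.0559] [-0.21 -0.   -0.11]
col191 rows215-232 [19 29 28 26 18 28 29 21 28 27 28 17 88 18 16 17 19 50]
```

Call:
apply_moves(targets="0 0 1 0 0;0 0 1 0 0;0 0 0 0 0;0 0 0 0 0;0 0 0 0 0;0 0 0 0 0;0 0 0 0 0;0 0 0 0 0;0 0 0 0 0;0 0 0 0 0")

```text
t: 14.28
tcp_pos: [0.5889, -0.2, 0.054]
tcp_rot: [[-0.189, 0.982, 0.0], [0.982, 0.189, -0.0], [-0.0, 0.0, -1.0]]
contact_force: [0.1, 0.4, 1.2]
width: -0.006
grip_force: 0.5
```

```bash
sed -i 's/^g=.*/g=p["frame"].mean(2); print(g[220:233,186:204].astype(int))/' f.py; python3 f.py; python3 - <<'E'
from h import *
p=imaging.get_image("scene"); save(p,"s2.png",(160,190,240,250),10)
E
```

```text
[ 0.5889 -0.2     0.054 ] [ 0.19 -0.15  0.91]
[[117  88  36  21  21  28  25  14  51  92  33 114 182 174 175 175 173 175]
 [111 106  52  25  24  25  34  20  51  92  32 118 184 180 177 179 176 178]
 [105 107  67  28  25  26  21  22  35  92  57  27 185 184 179 173 173 176]
 [104 111  67  28  24  27  27  27  31  93  79  20 188 186 176 173 173 174]
 [104 109  84  34  19  27  27  31  16  92  81  39 153 186 181 173 176 173]
 [104 107 106  43  26  25  31  25  12  70  87  42  92 191 187 181 173 171]
 [105 108  81  44  27  22  28  19  13  49  95  32   0  93 186 183 181 174]
 [106 112  51  55  31  26  23  20  12  73  98  41   8  49  91  87 179 182]
 [105  89  22  36  83  84  85  84  85  83  61  19   6  51  99  97  88  84]
 [103 111  37   3  15  19  14  17   8  16  15  18   7  84 107 102 100  95]
 [107 109  68  24  16  17  26  19  19  22  20  22  33  54  93 104  99 100]
 [106 110  93  34  19  12  22  21  14  14  17  32  55  54  47  87 101 103]
 [113 117  92  60  50  24  33  35  32  48  71  58  56  54  50  76 105 105]]
```

View pics/s2.png

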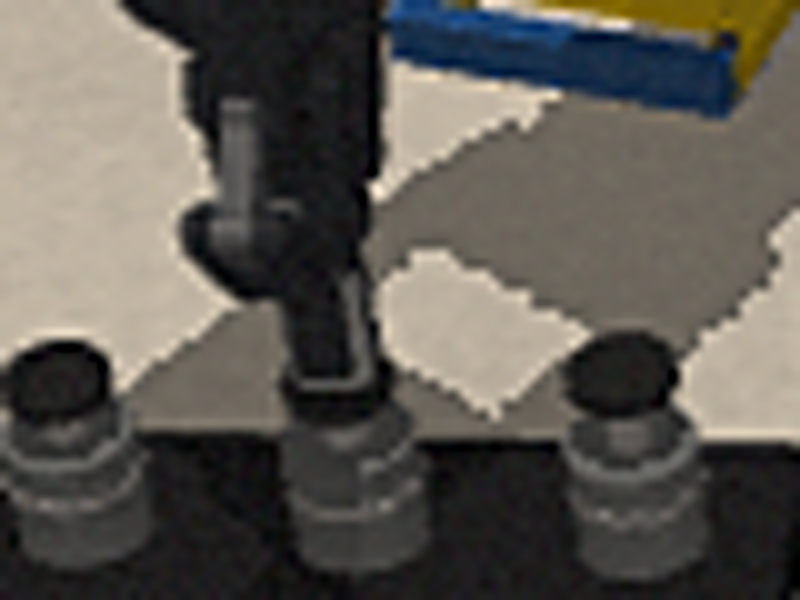

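The crop now shows the tips resting on the middle cap at crop (335,385). The force is about 0.9 N, so contact is at TCP z of about 0.0545. Next I'll squeeze 3 mm more.

Call:
apply_moves(targets="0 0 1 0 0;0 0 1 0 0;0 0 1 0 0;0 0 0 0 0;0 0 0 0 0;0 0 0 0 0;0 0 0 0 0;0 0 0 0 0;0 0 0 0 0;0 0 0 0 0")

```text
t: 15.47
tcp_pos: [0.5889, -0.2001, 0.051]
tcp_rot: [[-0.189, 0.982, 0.0], [0.982, 0.189, -0.0], [-0.0, 0.0, -1.0]]
contact_force: [0.3, 0.3, 2.0]
width: 0.001
grip_force: 1.2
```

```bash
sed -i '/^g=/d' f.py; python3 f.py
```

```text
[ 0.5889 -0.2001  0.051 ] [ 0.36 -0.25  2.17]
```

The slope is only about 0.42 N/mm (roughly 2.5 N at 6 mm), so the middle cushion is worn. Next is the +y neighbour, 75 mm along tool +x.

Call:
apply_moves(targets="0 0 -18 0 0;0 0 -18 0 0;37.5 0 0 0 0;37.5 0 0 0 0;0 0 10 0 0;0 0 10 0 0;0 0 5 0 0;0 0 2 0 0;0 0 2 0 0;0 0 0 0 0")

```text
t: 16.6
tcp_pos: [0.5745, -0.1271, 0.0575]
tcp_rot: [[-0.188, 0.982, -0.001], [0.982, 0.188, 0.0], [0.001, -0.001, -1.0]]
contact_force: [-1.2, 1.5, 2.1]
width: 0.003
grip_force: 0.9
```

```bash
python3 f.py
```

```text
[ 0.5749 -0.1267  0.0583] [-0.77  0.39  1.46]
```

Call:
apply_moves(targets="0 0 1 0 0;0 0 1 0 0;0 0 0 0 0;0 0 0 0 0;0 0 0 0 0;0 0 0 0 0;0 0 0 0 0;0 0 0 0 0;0 0 0 0 0;0 0 0 0 0")

```text
t: 17.73
tcp_pos: [0.5747, -0.1264, 0.056]
tcp_rot: [[-0.189, 0.982, 0.0], [0.982, 0.189, -0.0], [-0.0, 0.0, -1.0]]
contact_force: [-1.3, 0.9, 2.4]
width: -0.002
grip_force: 1.6
```

```bash
python3 f.py
```

```text
[ 0.5747 -0.1264  0.0559] [-0.88  0.02  3.11]
```

The slope is about 0.7 N/mm, so this one is worn too. The third is 150 mm along tool -x.

Call:
apply_moves(targets="0 0 -16 0 0;0 0 -16 0 0;-37.5 0 0 0 0;-37.5 0 0 0 0;-37.5 0 0 0 0;-37.5 0 0 0 0;0 0 12 0 0;0 0 8 0 0;0 0 5 0 0;0 0 3 0 0")

```text
t: 18.87
tcp_pos: [0.6017, -0.2719, 0.0575]
tcp_rot: [[-0.19, 0.982, -0.003], [0.982, 0.19, 0.002], [0.003, -0.003, -1.0]]
contact_force: [-0.1, 0.7, -0.8]
width: -0.0
grip_force: 0.0
```

```bash
python3 f.py
```

```text
[ 0.6035 -0.2731  0.0607] [0.19 0.04 0.23]
```

Call:
apply_moves(targets="0 0 1 0 0;0 0 1 0 0;0 0 1 0 0;0 0 0 0 0;0 0 0 0 0;0 0 0 0 0;0 0 0 0 0;0 0 0 0 0;0 0 0 0 0;0 0 0 0 0")

```text
t: 20.0
tcp_pos: [0.603, -0.2737, 0.0569]
tcp_rot: [[-0.189, 0.982, 0.0], [0.982, 0.189, -0.0], [-0.0, 0.0, -1.0]]
contact_force: [-0.3, -0.1, 0.1]
width: 0.001
grip_force: 0.0
```

```bash
python3 f.py
```

```text
[ 0.603  -0.2736  0.0569] [ 0.26  0.07 -0.01]
```

Call:
apply_moves(targets="0 0 1 0 0;0 0 1 0 0;0 0 1 0 0;0 0 0 0 0;0 0 0 0 0;0 0 0 0 0;0 0 0 0 0;0 0 0 0 0;0 0 0 0 0;0 0 0 0 0")

```text
t: 21.13
tcp_pos: [0.603, -0.2737, 0.054]
tcp_rot: [[-0.189, 0.982, 0.0], [0.982, 0.189, -0.0], [-0.0, 0.0, -1.0]]
contact_force: [0.5, -0.9, -0.1]
width: 0.003
grip_force: 0.0
```

```bash
python3 f.py
```

```text
[ 0.603  -0.2737  0.0539] [-0.48 -0.16 -0.4 ]
```

Call:
apply_moves(targets="0 0 1 0 0;0 0 1 0 0;0 0 0 0 0;0 0 0 0 0;0 0 0 0 0;0 0 0 0 0;0 0 0 0 0;0 0 0 0 0;0 0 0 0 0;0 0 0 0 0")

```text
t: 22.27
tcp_pos: [0.6031, -0.2737, 0.0521]
tcp_rot: [[-0.189, 0.982, 0.0], [0.982, 0.189, -0.0], [-0.0, 0.0, -1.0]]
contact_force: [-0.4, 0.3, 2.5]
width: -0.004
grip_force: 1.0
```

```bash
python3 f.py
```

```text
[ 0.6031 -0.2737  0.052 ] [0.02 0.08 2.39]
```

Contact is at about 0.0532 and stiff. Next I'll squeeze to about 6 mm and hold.

Call:
apply_moves(targets="0 0 1 0 0;0 0 1 0 0;0 0 1 0 0;0 0 1 0 0;0 0 0.6 0 0;0 0 0 0 0;0 0 0 0 0;0 0 0 0 0;0 0 0 0 0;0 0 0 0 0")

```text
t: 23.4
tcp_pos: [0.6034, -0.2739, 0.0488]
tcp_rot: [[-0.189, 0.982, 0.001], [0.982, 0.189, -0.0], [-0.001, 0.001, -1.0]]
contact_force: [-2.4, 2.2, 8.5]
width: -0.001
grip_force: 4.1
```

```bash
python3 f.py
```

```text
[ 0.6034 -0.2739  0.0487] [-2.2   1.07  7.93]
```

Call:
apply_moves(targets="0 0 1 0 0;0 0 1 0 0;0 0 0 0 0;0 0 0 0 0;0 0 0 0 0;0 0 0 0 0;0 0 0 0 0;0 0 0 0 0;0 0 0 0 0;0 0 0 0 0")

```text
t: 24.53
tcp_pos: [0.6036, -0.274, 0.0474]
tcp_rot: [[-0.189, 0.982, 0.001], [0.982, 0.189, -0.001], [-0.001, 0.001, -1.0]]
contact_force: [-2.9, 1.5, 10.2]
width: -0.002
grip_force: 5.3
```

```bash
python3 f.py
```

```text
[ 0.6037 -0.274   0.0475] [-3.08  1.15 10.46]
```

It reads 10.5 N at about 5.6 mm with a slope of about 1.8 N/mm, so the third cushion is the firm one and the squeeze was held. Next I'll lift, open and look from above.

Call:
apply_moves(targets="0 0 -10 0 0;15 0 -25 0 0.2;15 0 -25 0 1;15 0 -20 0 1;0 0 0 0 1;0 0 0 0 1;0 0 0 0 1;0 0 0 0 1;0 0 0 0 1;0 0 0 0 1")

```text
t: 25.67
tcp_pos: [0.5938, -0.2296, 0.1237]
tcp_rot: [[-0.188, 0.982, -0.002], [0.982, 0.188, 0.001], [0.001, -0.002, -1.0]]
contact_force: [-0.5, 0.2, -0.1]
width: 1.002
grip_force: 0.0
```

```bash
python3 - <<'E'
from h import *
o,p=look("cushion_a_mid",.032,3); print(o["t"],np.round(o["tcp_pos"],4),o["width"])
for r in spotter.outline_of(p,"cushion_a_mid")[:3]: print(round(r["p"],2),np.round(r["extent"],1))
c=np.array([.603,-.2737]); print(plan(o,(*c,.1)))
t=[patch(p,o,c,z) for z in (.0725,.054)]
for q in t: q[120]=(255,0,0); q[:,120]=(255,0,0)
t.append(cv2.resize(p["frame"],(320,240)))
im=np.clip(np.hstack(t).astype(float)*2.2,0,255).astype(np.uint8)
cv2.imwrite("pics/w4.png",im[:,:,::-1])
E
```

```text
cushion_a_mid 0.97 [281.9 171.3] [ 0.5908 -0.2011  0.032 ]
25.6667 [ 0.5938 -0.2296  0.1237] 1.0022121535354664
0.8 [282.5 174.3  53.7  65.4]
[[-45.1, 0.8, 23.7]]
```

View pics/w4.png

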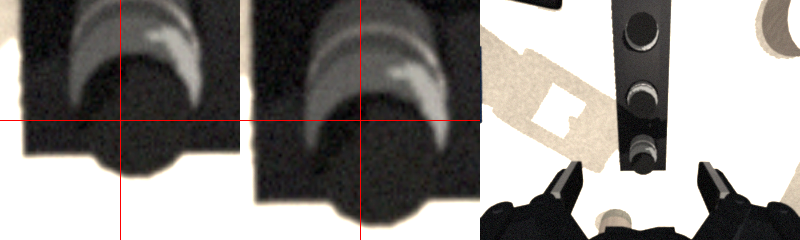

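The cap and housing centre sit about 4 mm to tool +y of the commanded line, so the firm cushion is at about (0.607,-0.273). The open tips show about 35 mm behind the TCP, which agrees with the 19 mm offset found when shut. I'll descend open to TCP z of 0.007.

Call:
apply_moves(targets="-22.5 2.5 0 0 1;-22.5 2.3 0 0 1;0 0 30 0 1;0 0 30 0 1;0 0 25 0 1;0 0 20 0 1;0 0 8 0 1;0 0 3.5 0 1;0 0 0 0 1;0 0 0 0 1", force=40)

```text
t: 26.65
tcp_pos: [0.6088, -0.2733, 0.0104]
tcp_rot: [[-0.189, 0.982, 0.002], [0.982, 0.189, -0.001], [-0.002, 0.002, -1.0]]
contact_force: [-0.2, -0.4, 0.0]
width: 1.001
grip_force: 0.0
```

```bash
python3 - <<'E'
from h import *
o=bot.get_obs(); p=imaging.get_image("scene"); print(np.round(o["tcp_pos"],4),np.round(o["contact_force"],2))
save(p,"s3.png",(130,180,230,255),8)
E
```

```text
[ 0.6088 -0.2733  0.0104] [-0.21 -0.39  0.05]
```

View pics/s3.png

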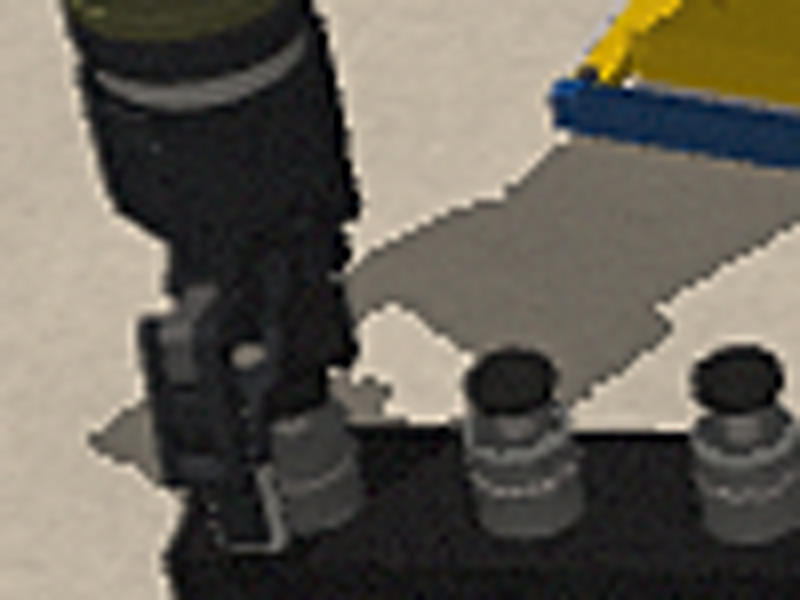

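The scene crop shows the open front finger's tip at crop (250,547), left of the firm cushion at (315,480). I'll check its centring along the pads by projection before closing.

```bash
python3 - <<'E'
from h import *
o=bot.get_obs(); p=imaging.get_image("scene"); print(np.round(o["tcp_pos"],4))
K=np.array([[p["fx"],0,p["cx"]],[0,p["fy"],p["cy"]],[0,0,1.]])
f=lambda X:((cv2.projectPoints(np.array([X],float),np.array(p["rvec"]),np.array(p["tvec"]),K,None)[0].ravel()-[130,180])*8).round(0)
R=np.array(o["tcp_rot"]); T=np.array(o["tcp_pos"])
for x in (-.011,0,.011):
  for y in (.0425,.057): print(x,y,f(T+R@[x,y,-.032]))
for c in ((.607,-.273),(.5917,-.1995),(.5763,-.1259)): print(c,"rim54 centre",f((*c,.054)),"rack24",f((*c,.024)),"cap",f((*c,.075)))
print("px/mm in tool x", f(T+R@[.01,0,0])-f(T))
# housing column extents at a few rows
g=p["frame"].mean(2)
for r in (236,239,242): print(r,g[r,160:206].astype(int))
E
```

```text
[ 0.6091 -0.2735  0.0109]
-0.011 0.0425 [225. 534.]
-0.011 0.057 [213. 564.]
0 0.0425 [259. 535.]
0 0.057 [246. 565.]
0.011 0.0425 [292. 536.]
0.011 0.057 [280. 566.]
(0.607, -0.273) rim54 centre [291. 420.] rack24 [307. 489.] cap [279. 371.]
(0.5917, -0.1995) rim54 centre [516. 424.] rack24 [529. 493.] cap [507. 374.]
(0.5763, -0.1259) rim54 centre [743. 428.] rack24 [752. 497.] cap [737. 378.]
px/mm in tool x [30.  1.]
236 [ 27  41  23  22  57  57  55  55  57  55  57  56  51  56  38  21  20  21
  11  24  20  23  22  19  20  28  32  20  61  92 106 108  59 100 101 102
 103 103  82  50  51  51  61  32  29  24]
239 [29  8 94 83 65 58 57 58 55 54 68 84 67 52 49 22 17 18 21 15 14 27 33 23
 28 30 26 26 52 90 63 59 61 63 62 67 65 62 61 75 77 60 34 29 30 33]
242 [23 17 50 93 77 46 54 58 58 57 58 53 53 51 51 41 30 32 35 30 34 29 28 22
 26 28 32 22 27 40 54 57 54 59 64 57 64 63 61 60 60 59 51 17 27 26]
```

The projection agrees with the picture, so the finger is centred on the cushion. I'll correct 2 mm in tool y and 3 mm down, then close.

Call:
apply_moves(targets="0 -2 3 0 1;0 0 0 0 1;0 0 0 0 0.6;0 0 0 0 0;0 0 0 0 0;0 0 0 0 0;0 0 0 0 0;0 0 0 0 0;0 0 0 0 0;0 0 0 0 0", force=40)

```text
t: 27.58
tcp_pos: [0.606, -0.2733, 0.0061]
tcp_rot: [[-0.189, 0.982, 0.001], [0.982, 0.189, -0.0], [-0.0, 0.0, -1.0]]
contact_force: [-0.1, 0.3, 1.9]
width: 0.407
grip_force: 40.3
```

The grip reads 40 N at about 35 mm opening, which matches the 36 mm housing. I'll lift gently.

Call:
apply_moves(targets="0 0 -3 0 0;0 0 -5 0 0;0 0 -8 0 0;0 0 -12 0 0;0 0 -18 0 0;0 0 -25 0 0;0 0 -30 0 0;0 0 -25 0 0;0 0 -10 0 0;0 0 0 0 0")

```text
t: 28.42
tcp_pos: [0.6079, -0.2743, 0.147]
tcp_rot: [[-0.189, 0.982, 0.007], [0.982, 0.189, -0.004], [-0.005, 0.006, -1.0]]
contact_force: [0.4, -0.9, -0.5]
width: 0.405
grip_force: 40.1
```

Call:
apply_moves(targets="20 -0.5 0 0 0;35 -0.8 0 0 0;39 -0.8 0 0 0;39 -0.8 0 0 0;39 -0.8 0 0 0;39 -0.8 0 0 0;39 -0.8 0 0 0;39 -0.8 0 0 0;39 -0.8 0 0 0;39 -0.8 0 0 0")

```text
t: 29.25
tcp_pos: [0.5268, 0.0874, 0.1398]
tcp_rot: [[-0.189, 0.982, -0.003], [0.982, 0.189, -0.0], [0.0, -0.003, -1.0]]
contact_force: [1.2, -0.2, -1.5]
width: 0.404
grip_force: 40.1
```

Call:
apply_moves(targets="36 -0.8 0 0 0;30 -0.8 0 0 0;20 -0.5 0 0 0;10 0 0 0 0;0 0 0 0 0;0 0 0 0 0;0 0 0 0 0;0 0 0 0 0;0 0 0 0 0;0 0 0 0 0")

```text
t: 30.08
tcp_pos: [0.509, 0.1788, 0.1418]
tcp_rot: [[-0.187, 0.982, 0.0], [0.982, 0.187, -0.0], [-0.0, 0.0, -1.0]]
contact_force: [-0.4, 1.1, -1.3]
width: 0.407
grip_force: 40.1
```

```bash
python3 - <<'E'
from h import *
o,p=look("socket_floor",.01); print(o["t"],np.round(o["tcp_pos"],4),np.round(o["tcp_rot"],3)[:2,:2].tolist(),o["width"],np.round(o["contact_force"],2))
for r in spotter.outline_of(p,"socket")[:3]: print(round(r["p"],2),np.round(r["extent"],1))
r=[q for q in spotter.place_of(p,"socket_floor")]
for q in r[:2]:
    print(q["position"]); im,h=rim(p,o,q["position"],.022); print(h)
for q in spotter.place_of(p,"cushion_a_mid")[:2]: print("cushion",q["p"],q["position"])
np.save("w5.npy",p["frame"])
for n in ("top","scene"):
    t=imaging.get_image(n)
    for q in spotter.place_of(t,"socket_floor")[:6]: print(n,round(q["p"],2),atz(ray(t,q["position"]),.01).round(4))
E
```

```text
socket_floor 0.96 [40.1 22.3] [0.3089 0.276  0.01  ]
socket_floor 0.81 [292.7  86.8] [0.5036 0.267  0.01  ]
socket_floor 0.4 [444.1 344.2] [0.7042 0.0541 0.01  ]
30.0833 [0.509  0.1788 0.1418] [[-0.187, 0.982], [0.982, 0.187]] 0.40720086072878436 [-0.39  1.14 -1.27]
0.95 [542.   18.   36.   32.2]
0.87 [303.   88.7 222.2 174.7]
0.79 [ 78.9  64.1 157.8 127.4]
[40.1, 22.3]
[]
[292.7, 86.8]
[(np.float64(0.503), np.float64(0.2668), np.float32(0.0194))]
top 0.85 [0.5303 0.0813 0.01  ]
top 0.79 [ 0.2862 -0.2255  0.01  ]
top 0.71 [0.7419 0.3975 0.01  ]
top 0.58 [0.506 0.274 0.01 ]
top 0.57 [0.3133 0.2818 0.01  ]
scene 0.84 [0.5452 0.0768 0.01  ]
scene 0.79 [0.7442 0.3974 0.01  ]
scene 0.67 [0.492 0.27  0.01 ]
scene 0.66 [0.3144 0.2715 0.01  ]
scene 0.6 [ 0.293  -0.2294  0.01  ]
```

```bash
python3 - <<'E'
from h import *
o=bot.get_obs(); p=imaging.get_image("wrist"); T=np.array(o["tcp_pos"])
for nm,dz,rad in (("cap",.0664,.015),("rim",.048,.018),("cap-1",.0684,.015)):
    im=cv2.cvtColor(patch(p,o,T,T[2]+dz),7); b=cv2.GaussianBlur(cv2.convertScaleAbs(im,alpha=3),(0,0),2)
    for p2 in (.7,.4):
        h=cv2.HoughCircles(b,cv2.HOUGH_GRADIENT_ALT,1.5,5,param1=40,param2=p2,minRadius=int(rad*.9/.00025),maxRadius=int(rad*1.12/.00025))
        print(nm,p2,[] if h is None else [( "tool x %.1f y %.1f r %.1f"%(-(v-120)*.25,(u-120)*.25,r*.25)) for u,v,r in h[0][:5]])
    if nm=="cap": print(cv2.resize(b,(40,40),interpolation=3)[::1])
E
```

```text
cap 0.7 ['tool x 1.5 y 1.1 r 15.3']
cap 0.4 ['tool x 1.5 y 1.1 r 15.4', 'tool x 12.0 y 0.4 r 15.4']
[[255 255 255 ... 253 231 243]
 [255 255 255 ... 255 233 160]
 [255 255 255 ... 254 187  59]
 ...
 [ 20  27  31 ...  21  28  32]
 [ 17  25  26 ...  21  23  28]
 [ 11  13  15 ...  12   9  13]]
rim 0.7 ['tool x -13.5 y 1.5 r 18.1', 'tool x 5.6 y -0.8 r 18.7', 'tool x 1.1 y 1.1 r 17.2']
rim 0.4 ['tool x -13.5 y 1.5 r 18.1', 'tool x 5.6 y -0.8 r 18.7', 'tool x 1.1 y 1.1 r 17.3']
cap-1 0.7 ['tool x 3.4 y 1.5 r 15.2', 'tool x 15.8 y 1.1 r 14.2']
cap-1 0.4 ['tool x 3.4 y 1.5 r 15.2', 'tool x 15.8 y 1.1 r 14.7']
```

The socket rim fits at (0.503,0.2668) with radius 19.4 mm. The held cap shows (1.5,1.1) mm off the TCP, matching the bias seen at the grasp. I'll move closer for a second rim fit.

Call:
apply_moves(targets="10 2 5 0 0;18 4 15 0 0;10 2.5 15 0 0;5 1 5 0 0;0 0 0 0 0;0 0 0 0 0;0 0 0 0 0;0 0 0 0 0;0 0 0 0 0;0 0 0 0 0")

```text
t: 31.42
tcp_pos: [0.5104, 0.2235, 0.1026]
tcp_rot: [[-0.188, 0.982, 0.001], [0.982, 0.188, 0.0], [0.0, 0.001, -1.0]]
contact_force: [-0.2, 0.0, -1.8]
width: 0.411
grip_force: 40.1
```

```bash
cat > m.py <<'E'
from h import *
o,p=look("socket_floor",.01,4); T=np.array(o["tcp_pos"]); R=np.array(o["tcp_rot"]); print(o["t"],T.round(4),np.round(o["contact_force"],2),"tilt",R[:2,2].round(4))
M=np.array(p["mount"]); c0=np.array([.503,.2668])
q=np.linalg.inv(M)@np.r_[R.T@(np.r_[c0,.024]-T),1]; uv=(q[0]/q[2]*p["fx"]+p["cx"],q[1]/q[2]*p["fy"]+p["cy"]); print("uv",np.round(uv,1))
for z in (.022,.024): print(z,rim(p,o,uv,z)[1])
im=cv2.cvtColor(patch(p,o,T,T[2]+.0664),7); b=cv2.GaussianBlur(cv2.convertScaleAbs(im,alpha=3),(0,0),2)
h=cv2.HoughCircles(b,cv2.HOUGH_GRADIENT_ALT,1.5,5,param1=40,param2=.7,minRadius=54,maxRadius=67)
if h is not None: print([("cap tool x %.1f y %.1f r %.1f"%(-(v-120)*.25,(u-120)*.25,r*.25)) for u,v,r in h[0][:3]])
print(plan(o,(.5022,.2652,.0065)))
E
python3 m.py
```

```text
socket_floor 0.97 [280.8 151.9] [0.5042 0.2656 0.01  ]
31.4167 [0.5104 0.2235 0.1026] [-0.18  0.02 -1.79] tilt [0.0012 0.0003]
uv [279.5 153.1]
0.022 [(np.float64(0.5013), np.float64(0.2685), np.float32(0.0202)), (np.float64(0.5013), np.float64(0.2685), np.float32(0.0174))]
0.024 [(np.float64(0.5012), np.float64(0.2692), np.float32(0.02)), (np.float64(0.5012), np.float64(0.2692), np.float32(0.0173))]
['cap tool x 1.9 y 0.8 r 15.3', 'cap tool x 14.2 y 0.4 r 14.6']
[[42.5, -0.3, 96.1]]
```

Combined socket estimate: TCP target (0.502,0.2654). I'll hover with the foot 4 mm above the mouth.

Call:
apply_moves(targets="12 0 0 0 0;18 -0.3 10 0 0;10 -0.2 20 0 0;2.7 0 20 0 0;0 0 15 0 0;0 0 8 0 0;0 0 4.5 0 0;0 0 0 0 0;0 0 0 0 0;0 0 0 0 0")

```text
t: 32.35
tcp_pos: [0.5024, 0.2659, 0.0257]
tcp_rot: [[-0.189, 0.982, 0.002], [0.982, 0.189, 0.001], [0.0, 0.002, -1.0]]
contact_force: [-1.0, -0.0, -1.2]
width: 0.404
grip_force: 40.1
```

```bash
python3 - <<'E'
from h import *
for k in range(3): p=imaging.get_image("scene")
o=bot.get_obs(); print(o["t"],np.round(o["tcp_pos"],4),np.round(o["contact_force"],2),np.round(o["tcp_rot"],3)[:,2],plan(o,(.502,.2654,.018)))
E
```

```text
32.5 [0.5022 0.2658 0.0255] [ 0.55 -0.35 -1.49] [ 0.002  0.001 -1.   ] [[-0.3, -0.2, 7.5]]
```

Call:
apply_moves(targets="-0.3 -0.2 1 0 0;0 0 1 0 0;0 0 1 0 0;0 0 1 0 0;0 0 0.8 0 0;0 0 0.8 0 0;0 0 0 0 0;0 0 0 0 0;0 0 0 0 0;0 0 0 0 0")

```text
t: 33.33
tcp_pos: [0.5012, 0.2652, 0.0187]
tcp_rot: [[-0.189, 0.982, 0.0], [0.982, 0.189, 0.0], [0.0, 0.0, -1.0]]
contact_force: [-0.2, 1.0, -1.4]
width: 0.407
grip_force: 40.2
```

Call:
apply_moves(targets="0 0 0.7 0 0;0 0 0.7 0 0;0 0 0.6 0 0;0 0 0 0 0;0 0 0 0 0;0 0 0 0 0;0 0 0 0 0;0 0 0 0 0;0 0 0 0 0;0 0 0 0 0")

```text
t: 34.17
tcp_pos: [0.5014, 0.2655, 0.0169]
tcp_rot: [[-0.189, 0.982, 0.001], [0.982, 0.189, 0.001], [0.001, 0.001, -1.0]]
contact_force: [0.2, 4.5, -0.5]
width: 0.407
grip_force: 40.3
```

The side force is +4.5 N in y, meaning the hole lies a little towards +y. I'll ease 1 mm that way and continue.

Call:
apply_moves(targets="0.5 0 0 0 0;0.5 0 0 0 0;0 0 0 0 0;0 0 0.7 0 0;0 0 0.7 0 0;0 0 0.6 0 0;0 0 0 0 0;0 0 0 0 0;0 0 0 0 0;0 0 0 0 0")

```text
t: 35.0
tcp_pos: [0.5008, 0.266, 0.0145]
tcp_rot: [[-0.189, 0.982, -0.001], [0.982, 0.189, -0.0], [-0.0, -0.001, -1.0]]
contact_force: [0.2, 0.7, -1.6]
width: 0.411
grip_force: 40.2
```

Call:
apply_moves(targets="0 0 0.8 0 0;0 0 0.8 0 0;0 0 0.8 0 0;0 0 0.8 0 0;0 0 0.8 0 0;0 0 0.5 0 0;0 0 0 0 0;0 0 0 0 0;0 0 0 0 0;0 0 0 0 0")

```text
t: 35.83
tcp_pos: [0.501, 0.2662, 0.0103]
tcp_rot: [[-0.189, 0.982, 0.0], [0.982, 0.189, 0.0], [0.0, 0.0, -1.0]]
contact_force: [-0.3, -0.6, -1.1]
width: 0.404
grip_force: 40.2
```

Call:
apply_moves(targets="0 0 0.8 0 0;0 0 0.8 0 0;0 0 0.6 0 0;0 0 0.5 0 0;0 0 0.4 0 0;0 0 0 0 0;0 0 0 0 0;0 0 0 0 0;0 0 0 0 0;0 0 0 0 0")

```text
t: 36.67
tcp_pos: [0.5011, 0.2662, 0.0072]
tcp_rot: [[-0.189, 0.982, 0.0], [0.982, 0.189, 0.0], [-0.0, 0.0, -1.0]]
contact_force: [0.8, 0.3, -1.8]
width: 0.406
grip_force: 40.2
```

Call:
apply_moves(targets="0 0 0.4 0 0;0 0 0.4 0 0;0 0 0.3 0 0;0 0 0 0 0;0 0 0 0 0;0 0 0 0 0;0 0 0 0 0;0 0 0 0 0;0 0 0 0 0;0 0 0 0 0")

```text
t: 37.5
tcp_pos: [0.501, 0.2662, 0.0061]
tcp_rot: [[-0.189, 0.982, 0.0], [0.982, 0.189, -0.0], [-0.0, -0.0, -1.0]]
contact_force: [-0.8, -1.5, 0.2]
width: 0.409
grip_force: 40.3
```

Call:
apply_moves(targets="0 0 0.3 0 0;0 0 0.3 0 0;0 0 0 0 0;0 0 0 0 0;0 0 0 0 0;0 0 0 0 0;0 0 0 0 0;0 0 0 0 0;0 0 0 0 0;0 0 0 0 0")

```text
t: 38.33
tcp_pos: [0.5011, 0.2662, 0.0061]
tcp_rot: [[-0.189, 0.982, -0.0], [0.982, 0.189, -0.0], [-0.0, -0.0, -1.0]]
contact_force: [-3.4, -1.6, 4.5]
width: 0.409
grip_force: 40.8
```

It is seated on the floor: z stopped and Fz rose to 4.5 N. I'll release and lift straight up.

Call:
apply_moves(targets="0 0 0 0 0.5;0 0 0 0 0.65;0 0 0 0 0.8;0 0 0 0 1;0 0 0 0 1;0 0 0 0 1;0 0 0 0 1;0 0 0 0 1;0 0 0 0 1;0 0 0 0 1")

```text
t: 39.17
tcp_pos: [0.501, 0.2662, 0.0054]
tcp_rot: [[-0.189, 0.982, 0.0], [0.982, 0.189, -0.0], [-0.0, 0.0, -1.0]]
contact_force: [-0.3, -0.4, -0.2]
width: 0.998
grip_force: 0.0
```

Call:
apply_moves(targets="0 0 -4 0 1;0 0 -10 0 1;0 0 -20 0 1;0 0 -30 0 1;0 0 -30 0 1;0 0 -30 0 1;0 0 -20 0 1;0 0 -10 0 1;0 0 0 0 1;0 0 0 0 1")

```text
t: 40.0
tcp_pos: [0.501, 0.2661, 0.1595]
tcp_rot: [[-0.189, 0.982, 0.001], [0.982, 0.189, 0.0], [0.0, 0.001, -1.0]]
contact_force: [-0.9, 0.1, -0.5]
width: 0.998
grip_force: 0.0
```

```bash
python3 - <<'E'
from h import *
o=bot.get_obs(); p=imaging.get_image("wrist"); T=np.array(o["tcp_pos"]); print(o["t"],T.round(4),o["width"],np.round(o["contact_force"],2))
s=imaging.get_image("scene")
for r in spotter.place_of(s,"cushion_a_mid")[:4]: print("scene",round(r["p"],2),np.round(r["position"],1),atz(ray(s,r["position"]),.032).round(4))
for r in spotter.place_of(p,"cushion_a_mid")[:4]: print("wrist",round(r["p"],2),np.round(r["position"],1),atz(wray(p,r["position"],o),.032).round(4))
for z,rad in ((.0725,.015),(.054,.018)):
    im=cv2.cvtColor(patch(p,o,(.5015,.267),z),7); b=cv2.GaussianBlur(cv2.convertScaleAbs(im,alpha=2.5),(0,0),2)
    h=cv2.HoughCircles(b,cv2.HOUGH_GRADIENT_ALT,1.5,5,param1=40,param2=.6,minRadius=int(rad*3600),maxRadius=int(rad*4480))
    if h is not None: print(z,[("tool x %.1f y %.1f r %.1f"%(-(v-120)*.25,(u-120)*.25,r*.25)) for u,v,r in h[0][:3]])
E
```

```text
40.0 [0.501  0.2661 0.1595] 0.9976564025823194 [-0.89  0.07 -0.51]
scene 0.51 [195.2 236.1] [ 0.5797 -0.2059  0.032 ]
0.0725 ['tool x 1.5 y 0.4 r 15.2', 'tool x 6.8 y -0.8 r 15.2']
0.054 ['tool x -6.4 y -0.4 r 17.3', 'tool x 1.9 y 3.0 r 17.5']
```

```bash
python3 -c "
from station import bot
print(bot.sign_off())"
```

```text
the job is handed in; nothing more can be done
None
```

I found the firm cushion by squeezing all three (the one at the rack's -y end: 10.5 N at about 5.6 mm; the other two were clearly worn), fitted it cap up and fully home in the aluminium head's socket, released it and handed in at about 40 s; no verdict came back, and I didn't re-measure the worn cushions or bystanders at the end.

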